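# Pottery wheel: re-arm and set speed three

## Task

Set the speed of the trimming wheel with its sliding lever: with a fingertip, push the lever all the way back to its zero stop (the end away from the turntable) so that the controller re-arms, then push it towards the turntable through three clicks, counting them by feel, and leave it resting in the third detent without ever running on into the fourth. Push gently, never gripping the lever, and leave the vase untouched and all the loose things where they are.

Things in the scene. Friction and masses are not known exactly. Their poses are not given: they have to be found in the camera images.
- wheel: Fixed electric trimming wheel, a grey box whose top deck is 70 mm above the table. Origin on the table under the middle of the lever's slot, z up. The deck spans x -100 to 160, y -130 to 440 mm; the turntable (220 mm across, top at 100 mm) is centred at x 30, y 300 mm. Its place and yaw differ each time.
- slot (a point): Middle of the lever's slot, at deck height, axes as the wheel's. The dark slot runs along y in a flat aluminium plate 74 x 156 mm; pairs of dark bars beside it at y = -50, -30, -10, 10, 30, 50 mm mark the zero stop and detents 1 to 5.
- lever (a joint): Travel of the speed lever along the wheel's +y (towards the turntable), m: 0 at the rigid zero stop, detents 1 to 5 at 0.020, 0.040, 0.060, 0.080, 0.100. A spring draws it into the nearest one: 1 to 3 mm past half-way between two it clicks over and runs into the next by itself. Leaving a detent takes about 8 N, falling to 1 N half-way. It starts in or between detents 1 and 2.
- paddle (a point): Centre of the lever's paddle, the part to push: an upright black block 30 mm wide (wheel's x), 14 mm thick (wheel's y, the way it travels), 44 mm high, from 10 to 54 mm above the deck; this point is 32 mm above the deck, 7 mm from the two faces to push. At lever value q it is at x 0, y = q - 0.050 m from the slot's middle.
- vase: Freshly made grey clay vase with horn handles, 165 mm across (204 mm over the horns) and 188 mm high, fixed on the turntable; origin at the centre of its foot, 100 mm above the table. Not to be touched.
- tin: Bystander: small metal jar 48 mm across, 50 mm high, on the deck behind the lever; origin at its underside.
- clay: Bystander: lump of grey clay 54 mm across, 36 mm high, on the deck behind the lever; origin at its underside.
- rib: Bystander: flat wooden rib 45 x 85 x 8 mm, on the deck; origin at its underside.
- stylus: Bystander: dark wooden stylus 10 mm wide, 9 mm high, its handle 90 mm long with a steel blade of 50 mm beyond it at the +y end, on the deck on the robot's side of the lever; origin under the middle of the handle.
- mug: Bystander: unglazed mug 80 mm across, 90 mm high, on the table to the right; origin at its underside.
- bowl: Bystander: bowl 130 mm across, 55 mm high, on the table to the right; origin at its underside.
- batten: Bystander: wooden batten 220 x 35 x 16 mm on the table to the right; origin at its underside.

How it is judged:
By the outcome, as a careful person would: the job done as asked, in the order asked, and still so for the second after the job is handed in, with the robot touching nothing.
It also fails if it takes over 54 s, if anything falls off the work surface, if the arm or the gripper's body presses on something with over 40 N, if the wrist force passes 120 N, or if a joint passes its speed limit or range.

## Robot

A 6-joint arm with a two-finger parallel gripper is mounted at the origin on the work surface. World frame = base frame: x ahead of the robot, y to its left, z up, the work surface at z = 0. Lengths are in m, angles in rad, forces in N, time in s.
With the tool pointing down it reaches from about 0.35 to 0.975 m from the base axis. Payload 4.9 kg.
Tool frame: the origin (TCP) lies between the finger pads; the fingertips stand 22 mm ahead of it and the grasp point (between the pads) lies 3 mm ahead of it; z points along the fingers, y is the line along which they close (so a half turn about z gives the same grasp; the last joint's range is limited). The gripper opens to 85 mm and grips with 20 to 120 N. Pads are 22 mm wide; open, the fingers measure 114 mm over their backs; the gripper's body (76 mm by 85 mm) begins 54 mm behind the grasp point. The pads swing forward as they close: fully open they stand 13 mm farther back than shut.
Start: joints at [-1.405, 0.053, 1.613, -0, 1.476, -0.119], TCP at [0.176, -0.6, 0.231] pointing down, gripper open.
Joint ranges: [-3.01, 3.01], [-1.01, 2.22], [0.06, 2.58], [-1.02, 4.17], [0.09, 2.62], [-3.14, 3.14]. Speed limits (rad/s): [2.57, 2.57, 3.14, 3.14, 3.14, 3.14].

## Interface

Orientations are given as a unit quaternion [w, x, y, z].
In Python, from plant import state, grab_frame, get_calibration, job_done, recognise, regions_of gives the robot as it stands.
- The arm moves only by the tool apply_moves, never from a script. Its argument "targets" is a list of rows, each an object with "translation": the shift along the tool's x, y, z normalised to -1 to 1, where 1 is 100 mm, a list of three; "twist": the turn about the tool's z normalised to -1 to 1, where 1 is 0.1 rad; "hand": the opening, from 0 (shut) to 1 (fully open). A call has 1 to 8 rows; each row shifts and turns the commanded pose from where the row before left it, along the tool's axes as they then stand; what a row does not reach is not made up. A row lasts 1/10 s, in which the tool goes at most 50 mm and 8.59 degrees, less where a joint would pass 70% of its speed; a pose out of reach is approached as far as the arm can. A call with a number of a shift or a turn outside -1 to 1 is refused whole. A call with a gripper value outside its range is refused whole. The fingers move at their own pace and stop on an object; the grip force is fixed at half the most. Time passes only in rows, so rows that do not move let the fingers close. It gives the time, the measured TCP pose, the force, the opening and the grip force at its end, in the units of the state.
- state(): the state, without advancing time (a new reading comes with each control period).
- grab_frame(name): name is "scene" or "top" or "wrist"; returns the picture (400x640x3 uint8, red, green, blue); there is no depth.
- get_calibration(name): a dict with "camera_matrix" (3x3 intrinsics, pixels), "D" ([k1, k2, p1, p2, k3] as OpenCV has them; the pictures are not rectified), "pose" (4x4, takes a point from camera to world coordinates). Camera axes: x right, y up, looking along -z (the intrinsics and any distortion apply to the point x, -y, -z); pixel columns grow to the right and rows downward; lengths in m; the calibration is good to about 2 mm. A picture is of the moment at which its call begins: read the wrist's pose just before it. get_calibration takes no time and is no camera call; for the wrist camera it gives the pose at the moment of the call.
- job_done(): hands the job in; it is judged then, once.
Trained networks look in the newest picture that a camera, given by its name, has taken for a name from the list of things; names that differ only in an ending like _2 or _b are one class to them, and where a whole thing is asked for, a point or a joint stands for the part that bears it (a point fixed in the world has none). Each returns a list of dicts, best first, with "score" (0 to 1); they miss things now and then, are a little off and sometimes report something else, mostly with a low value. They report only what shows in the picture. A call takes as long as a camera call.
- recognise(camera, query): "point" ([x, y, z] in m, in world coordinates, good to about 4 mm: the middle of the surface that is visible of it).
- regions_of(camera, query): "pixels" (400x640 bool, what is visible of it).
The state is a dict: "time": time; "joint_pos": joint angles; "joint_vel": joint speeds; "joint_efforts": joint torques, N m; "tool_pos": TCP position; "tool_rot": TCP orientation; "contact_force": force on the tool from outside, world axes, zero at the start; "ft_torque": the same for the moment, N m; "gripper_width": opening from 0.0 (shut) to 1.0 (fully open); "grasp_force": force on a finger pad.
Only numpy, scipy, OpenCV 4.12 (cv2) and the standard library are available. Lean on these libraries where they do the work, as an engineer would, in place of code of your own. Each camera call takes 0.05 s, during which the arm holds its last target. There are 200 camera calls.

## Working session

There is one attempt and no reset: what is moved stays moved. The work goes in short steps, Python scripts to look and compute and a tool call to move; the robot and the scene stay as the last step left them, time stands still between calls to the robot, and variables do not carry over. Pictures are saved under pics/ and viewed, at most 10 in all, crops included, and the job is handed in when it is done.

Besides the shell and the picture viewer there is one more tool, called after "Request:" as name([rows], argument=value, ...), one row to a line, values as JSON. apply_moves: Moves the arm, as the interface text tells. Its arguments: {"type":"object","properties":{"targets":{"type":"array"}},"required":["targets"]}

```bash
mkdir -p pics; cat > h.py <<'E'
import numpy as np, cv2
from plant import *
def proj(cam,P,c=None):
    c=c or get_calibration(cam);T=np.linalg.inv(np.array(c["pose"]));p=(T[:3,:3]@np.atleast_2d(P).T).T+T[:3,3]
    p=p*[1,-1,-1];return cv2.projectPoints(p.reshape(-1,1,3),np.zeros(3),np.zeros(3),np.array(c["camera_matrix"]),np.array(c["D"]))[0].reshape(-1,2)
def onplane(cam,uv,z,c=None):
    c=c or get_calibration(cam);n=cv2.undistortPoints(np.array(uv,float).reshape(-1,1,2),np.array(c["camera_matrix"]),np.array(c["D"])).reshape(-1,2)
    T=np.array(c["pose"]);d=(T[:3,:3]@np.c_[n[:,0],-n[:,1],-np.ones(len(n))].T).T
    return T[:3,3]+d*((z-T[2,3])/d[:,2])[:,None]
E
python3 - <<'E'
from h import *
for c in("top","scene"):
    f=grab_frame(c);cv2.imwrite(f"pics/{c}1.png",f[:,:,::-1])
    for q in("lever","wheel","vase","tin","clay","stylus","rib"):
        r=recognise(c,q)
        print(c,q,[(np.round(a["point"],3).tolist(),round(a["score"],2)) for a in r[:2]])
s=state();print(s["time"],s["tool_pos"],s["tool_rot"],s["contact_force"])
E
```

```text
top lever [([0.603, -0.099, 0.123], 0.45), ([0.561, 0.208, 0.245], 0.19)]
top wheel [([0.578, 0.113, 0.071], 0.7)]
top vase [([0.562, 0.21, 0.243], 0.76)]
top tin [([0.7, -0.129, 0.117], 0.85)]
top clay [([0.686, -0.047, 0.102], 0.62), ([0.601, -0.102, 0.124], 0.32)]
top stylus [([0.517, -0.07, 0.08], 0.63), ([0.561, 0.211, 0.242], 0.61)]
top rib [([0.692, 0.045, 0.078], 0.56)]
scene lever [([0.611, -0.093, 0.119], 0.44)]
scene wheel [([0.522, -0.071, 0.075], 0.75), ([0.641, 0.131, 0.068], 0.7)]
scene vase [([0.621, 0.222, 0.238], 0.74)]
scene tin [([0.725, -0.13, 0.112], 0.68)]
scene clay [([0.699, -0.042, 0.104], 0.61)]
scene stylus []
scene rib [([0.698, 0.039, 0.077], 0.7)]
0.8 [ 0.17560983 -0.59981861  0.23082397] [1.28486241e-05 9.89880039e-01 1.41906690e-01 2.88014791e-06] [-0.90114423 -0.62895383  0.51197147]
```

View pics/top1.png

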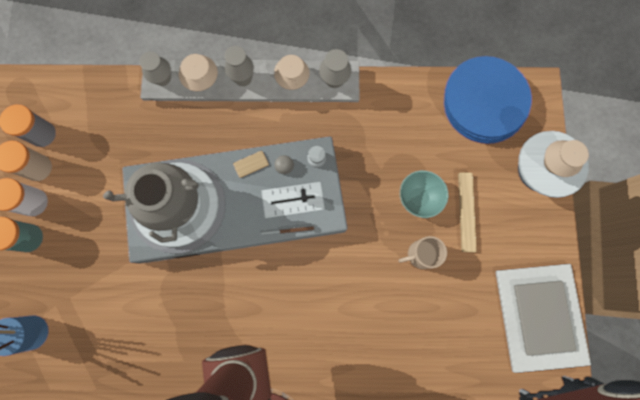

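View pics/scene1.png

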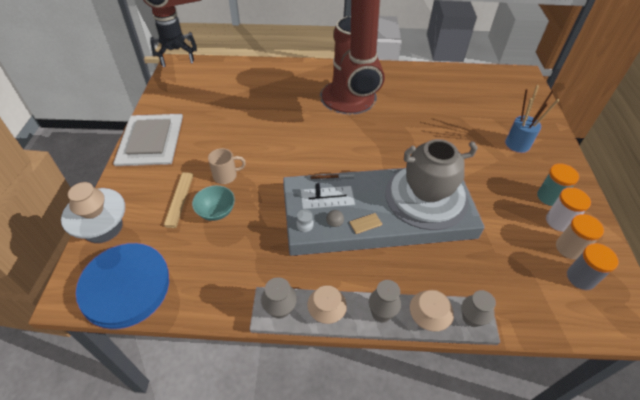

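The top view shows the wheel with its white plate around (293,200) and the black paddle at about (304,195). The stylus is at (290,231), and the tin (317,156) and clay (284,163) are behind the plate. Next I'll locate the plate.

```bash
python3 - <<'E'
from h import *
f=cv2.imread("pics/top1.png")
c=cv2.resize(f[130:270,110:360],None,fx=3.2,fy=3.2,interpolation=cv2.INTER_CUBIC);cv2.imwrite("pics/crop1.png",c)
g=f.min(2);m=np.zeros_like(g);m[178:225,255:332]=(g[178:225,255:332]>165);m=cv2.morphologyEx(m,cv2.MORPH_CLOSE,np.ones((9,9)))
n,l,s,ce=cv2.connectedComponentsWithStats(m);i=1+s[1:,4].argmax();print(s[i],ce[i])
v,u=np.nonzero(l==i);w=onplane("top",np.c_[u,v],0.07)[:,:2]
r=cv2.minAreaRect((w*1000).astype(np.float32));print(r,cv2.boxPoints(r))
d=onplane("top",[(123,165),(333,138),(345,230),(130,262)],0.07);print(d.round(3))
E
```

```text
[ 261  182   62   33 1363] [293.68451944 197.65517241]
((600.6627197265625, -71.19879150390625), (76.16526794433594, 158.0431671142578), 8.520051956176758) [[ 551.2929       1.3085613]
 [ 574.7078    -154.99045  ]
 [ 650.03253   -143.70615  ]
 [ 626.6176      12.592865 ]]
[[ 0.692  0.383  0.07 ]
 [ 0.771 -0.179  0.07 ]
 [ 0.52  -0.21   0.07 ]
 [ 0.435  0.342  0.07 ]]
```

View pics/crop1.png

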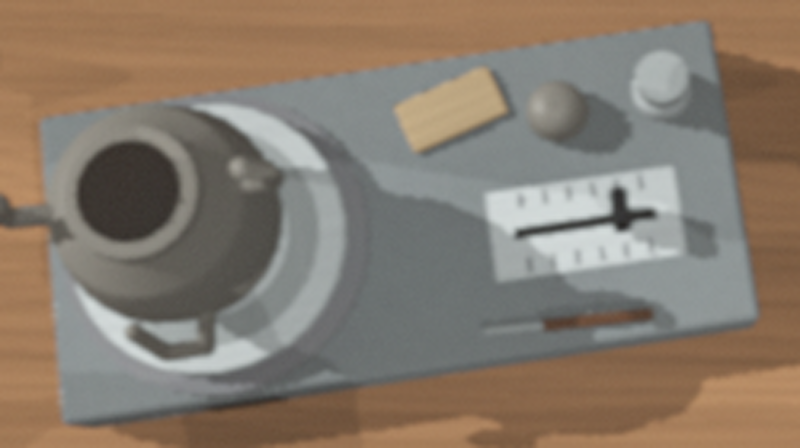

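The plate fits its given size: slot at (0.601, -0.071), yaw 8.5°, lever near detent 1. I'll shut the gripper, align it with the wheel and travel at height to the turntable side of the lever.

Request:
apply_moves([
  {"translation": [0, 0, 0], "twist": 1, "hand": 0},
  {"translation": [0, 0, 0], "twist": 0.36, "hand": 0},
  {"translation": [0.28, -0.26, 0], "twist": 0, "hand": 0},
  {"translation": [0.28, -0.26, 0], "twist": 0, "hand": 0},
  {"translation": [0.28, -0.26, 0], "twist": 0, "hand": 0},
  {"translation": [0.28, -0.26, 0], "twist": 0, "hand": 0},
  {"translation": [0.28, -0.26, 0], "twist": 0, "hand": 0},
  {"translation": [0.28, -0.26, 0], "twist": 0, "hand": 0},
])

```text
time: 1.6
tool_pos: [0.3194, -0.4194, 0.231]
tool_rot: [0.0, 0.997, 0.074, 0.0]
contact_force: [0.7, -0.7, -0.9]
gripper_width: 0.002
grasp_force: 0.0
```

Request:
apply_moves([
  {"translation": [0.28, -0.26, 0], "twist": 0, "hand": 0},
  {"translation": [0.28, -0.26, 0], "twist": 0, "hand": 0},
  {"translation": [0.28, -0.26, 0], "twist": 0, "hand": 0},
  {"translation": [0.28, -0.26, 0], "twist": 0, "hand": 0},
  {"translation": [0.28, -0.26, 0], "twist": 0, "hand": 0},
  {"translation": [0.28, -0.26, 0], "twist": 0, "hand": 0},
  {"translation": [0.28, -0.26, 0], "twist": 0, "hand": 0},
  {"translation": [0.28, -0.26, 0], "twist": 0, "hand": 0},
])

```text
time: 2.4
tool_pos: [0.5102, -0.1803, 0.2311]
tool_rot: [0.0, 0.997, 0.074, 0.0]
contact_force: [0.4, -1.1, -0.5]
gripper_width: -0.003
grasp_force: 0.0
```

Request:
apply_moves([
  {"translation": [0.28, -0.26, 0], "twist": 0, "hand": 0},
  {"translation": [0.2, -0.26, 0], "twist": 0, "hand": 0},
  {"translation": [0, 0, 0], "twist": 0, "hand": 0},
  {"translation": [0, 0, 0], "twist": 0, "hand": 0},
])

```text
time: 2.8
tool_pos: [0.5491, -0.1228, 0.2307]
tool_rot: [0.0, 0.997, 0.075, -0.0]
contact_force: [0.3, -0.1, -1.1]
gripper_width: -0.0
grasp_force: 0.0
```

```bash
python3 - <<'E'
from h import *
c=get_calibration("wrist");f=grab_frame("wrist");cv2.imwrite("pics/w1.png",f[:,:,::-1])
import pickle;pickle.dump(c,open("w1.pkl","wb"))
for q in("lever","paddle"):
    r=recognise("wrist",q);print(q,[(np.round(a["point"],4).tolist(),round(a["score"],2)) for a in r[:2]])
print(np.round(c["pose"],3))
E
```

```text
lever [([0.6043, -0.0988, 0.1236], 0.95)]
paddle [([0.6033, -0.0987, 0.1217], 0.77), ([0.6617, 0.064, 0.0746], 0.72)]
[[ 0.149  0.937  0.315  0.632]
 [-0.989  0.141  0.049 -0.111]
 [ 0.001 -0.319  0.948  0.374]
 [ 0.     0.     0.     1.   ]]
```

View pics/w1.png

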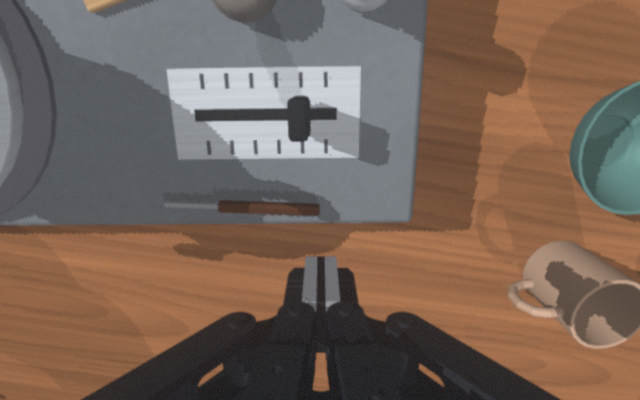

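The wrist view shows the plate with corners (167,68), (360,66), (360,158) and (179,159). The paddle top is at (299,117), by the first-detent bars, and the stylus is at (270,208).

```bash
python3 - <<'E'
from h import *
import pickle;c=pickle.load(open("w1.pkl","rb"))
w=onplane("wrist",[(167,68),(360,66),(360,158),(179,159)],0.07,c)[:,:2]
r=cv2.minAreaRect((w*1000).astype(np.float32));print(r,w.mean(0))
y=np.deg2rad(8.52);R=np.array([[np.cos(y),-np.sin(y)],[np.sin(y),np.cos(y)]])
S=w.mean(0)
print("paddle in wheel",(np.array([.604,-.0988])-S)@R)
for n,uv in (("bars",[(202,81),(227,81),(251,80),(276,79),(301,78),(326,78)]),("stylus",[(165,204),(319,209),(319,202)])):
    print(n,((onplane("wrist",uv,.075 if n=="stylus" else .07,c)[:,:2]-S)@R).round(4).tolist())
T=np.array(state()["tool_pos"]);print("tcp in wheel",(T[:2]-S)@R)
E
```

```text
((600.4261474609375, -71.01913452148438), (74.77005767822266, 157.45803833007812), 8.89058780670166) [ 0.60041741 -0.0706197 ]
paddle in wheel [-0.00063199 -0.02840009]
bars [[0.0266, 0.0511], [0.0264, 0.0307], [0.0271, 0.0111], [0.0278, -0.0092], [0.0286, -0.0294], [0.0286, -0.0496]]
stylus [[-0.0773, 0.0933], [-0.0819, -0.044], [-0.0753, -0.044]]
tcp in wheel [-0.05913545 -0.04521428]
```

Request:
apply_moves([
  {"translation": [0.3, -0.28, 0], "twist": 0, "hand": 0},
  {"translation": [0.29, -0.29, 0], "twist": 0, "hand": 0},
  {"translation": [0, 0, 0], "twist": 0, "hand": 0},
  {"translation": [0, 0, 0.3], "twist": 0, "hand": 0},
  {"translation": [0, 0, 0.3], "twist": 0, "hand": 0},
  {"translation": [0, 0, 0.3], "twist": 0, "hand": 0},
  {"translation": [0, 0, 0.23], "twist": 0, "hand": 0},
  {"translation": [0, 0, 0], "twist": 0, "hand": 0},
])

```text
time: 3.75
tool_pos: [0.5955, -0.0589, 0.1133]
tool_rot: [-0.001, 0.997, 0.073, -0.004]
contact_force: [-0.9, 0.1, -0.2]
gripper_width: 0.003
grasp_force: 0.0
```

Request:
apply_moves([
  {"translation": [0, 0.02, 0], "twist": 0, "hand": 0},
  {"translation": [0, 0.02, 0], "twist": 0, "hand": 0},
  {"translation": [0, 0.02, 0], "twist": 0, "hand": 0},
  {"translation": [0, 0.02, 0], "twist": 0, "hand": 0},
  {"translation": [0, 0.02, 0], "twist": 0, "hand": 0},
  {"translation": [0, 0.02, 0], "twist": 0, "hand": 0},
  {"translation": [0, 0, 0], "twist": 0, "hand": 0},
])

```text
time: 4.45
tool_pos: [0.6008, -0.0701, 0.1179]
tool_rot: [0.0, 0.997, 0.074, 0.0]
contact_force: [0.0, 0.5, -0.5]
gripper_width: -0.003
grasp_force: 0.0
```

Request:
apply_moves([
  {"translation": [0, 0.02, 0], "twist": 0, "hand": 0},
  {"translation": [0, 0.02, 0], "twist": 0, "hand": 0},
  {"translation": [0, 0.02, 0], "twist": 0, "hand": 0},
  {"translation": [0, 0.02, 0], "twist": 0, "hand": 0},
  {"translation": [0, 0.01, 0], "twist": 0, "hand": 0},
  {"translation": [0, 0.01, 0], "twist": 0, "hand": 0},
])

```text
time: 5.05
tool_pos: [0.6022, -0.0799, 0.1178]
tool_rot: [-0.0, 0.997, 0.074, -0.0]
contact_force: [0.2, -0.9, -0.1]
gripper_width: -0.0
grasp_force: 0.0
```

Request:
apply_moves([
  {"translation": [0, 0.01, 0], "twist": 0, "hand": 0},
  {"translation": [0, 0.01, 0], "twist": 0, "hand": 0},
  {"translation": [0, 0.01, 0], "twist": 0, "hand": 0},
  {"translation": [0, 0.01, 0], "twist": 0, "hand": 0},
])

```text
time: 5.45
tool_pos: [0.6028, -0.0838, 0.1178]
tool_rot: [0.0, 0.997, 0.074, -0.0]
contact_force: [-0.1, -0.2, 0.9]
gripper_width: -0.001
grasp_force: 0.0
```

Request:
apply_moves([
  {"translation": [0, 0.01, 0], "twist": 0, "hand": 0},
  {"translation": [0, 0.01, 0], "twist": 0, "hand": 0},
  {"translation": [0, 0.01, 0], "twist": 0, "hand": 0},
  {"translation": [0, 0.01, 0], "twist": 0, "hand": 0},
])

```text
time: 5.85
tool_pos: [0.6031, -0.0858, 0.1178]
tool_rot: [-0.002, 0.997, 0.074, -0.0]
contact_force: [-1.5, 9.7, 2.8]
gripper_width: -0.0
grasp_force: 4.5
```

Request:
apply_moves([
  {"translation": [0, 0.01, 0], "twist": 0, "hand": 0},
  {"translation": [0, 0.01, 0], "twist": 0, "hand": 0},
  {"translation": [0, 0.01, 0], "twist": 0, "hand": 0},
  {"translation": [0, 0.01, 0], "twist": 0, "hand": 0},
])

```text
time: 6.25
tool_pos: [0.6035, -0.0884, 0.1178]
tool_rot: [-0.003, 0.997, 0.075, -0.001]
contact_force: [-1.5, 8.2, 2.0]
gripper_width: -0.001
grasp_force: 3.9
```

Request:
apply_moves([
  {"translation": [0, 0.01, 0], "twist": 0, "hand": 0},
  {"translation": [0, 0.01, 0], "twist": 0, "hand": 0},
  {"translation": [0, 0.01, 0], "twist": 0, "hand": 0},
  {"translation": [0, 0.01, 0], "twist": 0, "hand": 0},
])

```text
time: 6.65
tool_pos: [0.6047, -0.096, 0.1178]
tool_rot: [0.0, 0.997, 0.074, 0.0]
contact_force: [0.3, 1.3, 0.5]
gripper_width: 0.003
grasp_force: 0.5
```

Request:
apply_moves([
  {"translation": [0, 0.01, 0], "twist": 0, "hand": 0},
  {"translation": [0, 0.01, 0], "twist": 0, "hand": 0},
  {"translation": [0, 0.01, 0], "twist": 0, "hand": 0},
  {"translation": [0, 0.01, 0], "twist": 0, "hand": 0},
  {"translation": [0, 0.01, 0], "twist": 0, "hand": 0},
  {"translation": [0, 0.01, 0], "twist": 0, "hand": 0},
])

```text
time: 7.25
tool_pos: [0.6055, -0.1017, 0.1178]
tool_rot: [0.0, 0.997, 0.074, -0.0]
contact_force: [1.0, 1.3, 0.7]
gripper_width: -0.002
grasp_force: 0.0
```

Request:
apply_moves([
  {"translation": [0, 0.01, 0], "twist": 0, "hand": 0},
  {"translation": [0, 0.01, 0], "twist": 0, "hand": 0},
  {"translation": [0, 0.01, 0], "twist": 0, "hand": 0},
])

```text
time: 7.55
tool_pos: [0.6059, -0.1046, 0.1178]
tool_rot: [-0.0, 0.997, 0.074, 0.0]
contact_force: [-0.5, 0.2, -0.6]
gripper_width: -0.002
grasp_force: 0.5
```

Request:
apply_moves([
  {"translation": [0, 0.01, 0], "twist": 0, "hand": 0},
  {"translation": [0, 0.01, 0], "twist": 0, "hand": 0},
])

```text
time: 7.75
tool_pos: [0.606, -0.1049, 0.1178]
tool_rot: [-0.002, 0.997, 0.074, -0.0]
contact_force: [-1.1, 8.6, 1.3]
gripper_width: -0.004
grasp_force: 4.0
```

Request:
apply_moves([
  {"translation": [0, 0.01, 0], "twist": 0, "hand": 0},
  {"translation": [0, 0.01, 0], "twist": 0, "hand": 0},
  {"translation": [0, 0, 0], "twist": 0, "hand": 0},
])

```text
time: 8.05
tool_pos: [0.606, -0.1051, 0.1178]
tool_rot: [-0.004, 0.997, 0.075, -0.001]
contact_force: [-2.4, 11.0, 3.6]
gripper_width: -0.001
grasp_force: 5.7
```

The lever is rigid at the zero stop: 11 N with no movement, 20 mm from first contact. I'll back off, hop over it and come down behind.

Request:
apply_moves([
  {"translation": [0, -0.08, 0], "twist": 0, "hand": 0},
  {"translation": [0, 0, 0], "twist": 0, "hand": 0},
  {"translation": [0, 0, -0.3], "twist": 0, "hand": 0},
  {"translation": [0, 0, -0.3], "twist": 0, "hand": 0},
  {"translation": [0, 0, 0], "twist": 0, "hand": 0},
  {"translation": [0, 0.25, 0], "twist": 0, "hand": 0},
  {"translation": [0, 0.26, 0], "twist": 0, "hand": 0},
  {"translation": [0, 0, 0], "twist": 0, "hand": 0},
])

```text
time: 8.85
tool_pos: [0.6128, -0.1539, 0.177]
tool_rot: [0.001, 0.997, 0.073, -0.0]
contact_force: [-0.8, 0.6, -0.5]
gripper_width: 0.003
grasp_force: 0.0
```

Request:
apply_moves([
  {"translation": [0, 0, 0], "twist": 0, "hand": 0},
])

```text
time: 8.95
tool_pos: [0.6125, -0.1515, 0.1769]
tool_rot: [-0.0, 0.997, 0.074, -0.001]
contact_force: [0.8, 0.2, -0.4]
gripper_width: 0.003
grasp_force: 0.0
```

Request:
apply_moves([
  {"translation": [0, 0, 0.3], "twist": 0, "hand": 0},
  {"translation": [0, 0, 0.3], "twist": 0, "hand": 0},
  {"translation": [0, 0, 0], "twist": 0, "hand": 0},
  {"translation": [0, -0.03, 0], "twist": 0, "hand": 0},
  {"translation": [0, -0.03, 0], "twist": 0, "hand": 0},
  {"translation": [0, -0.03, 0], "twist": 0, "hand": 0},
  {"translation": [0, -0.02, 0], "twist": 0, "hand": 0},
  {"translation": [0, 0, 0], "twist": 0, "hand": 0},
])

```text
time: 9.75
tool_pos: [0.6117, -0.1399, 0.1188]
tool_rot: [0.0, 0.997, 0.075, 0.001]
contact_force: [-0.3, -0.6, -0.3]
gripper_width: -0.005
grasp_force: 0.0
```

```bash
python3 - <<'E'
from h import *
f=grab_frame("wrist");cv2.imwrite("pics/w2.png",f[:,:,::-1])
print([(np.round(a["point"],4).tolist(),round(a["score"],2)) for a in recognise("wrist","lever")[:2]],state()["tool_pos"],state()["contact_force"])
E
```

```text
[([0.617, -0.1195, 0.123], 0.95), ([0.4965, -0.3977, 0.0227], 0.52)] [ 0.61147386 -0.14014318  0.11830044] [-0.17733893  0.69694139 -0.19057472]
```

View pics/w2.png

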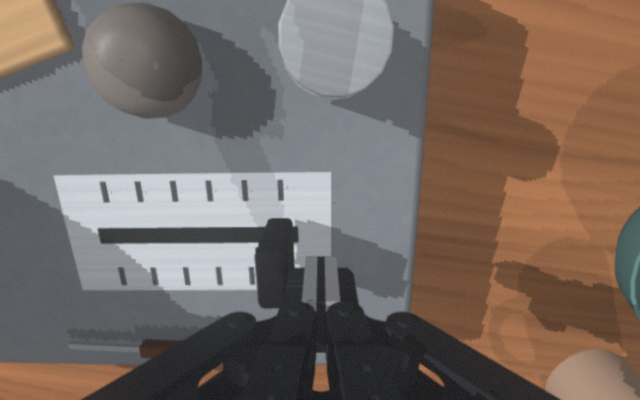

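The lever is at zero with its paddle at (277,250), and the finger is just behind it. Now I'll push slowly towards the turntable.

Request:
apply_moves([
  {"translation": [0, -0.01, 0], "twist": 0, "hand": 0},
  {"translation": [0, -0.01, 0], "twist": 0, "hand": 0},
  {"translation": [0, -0.01, 0], "twist": 0, "hand": 0},
  {"translation": [0, -0.01, 0], "twist": 0, "hand": 0},
  {"translation": [0, -0.01, 0], "twist": 0, "hand": 0},
])

```text
time: 10.35
tool_pos: [0.6105, -0.1351, 0.1178]
tool_rot: [-0.0, 0.997, 0.074, -0.0]
contact_force: [0.4, -0.4, -0.0]
gripper_width: 0.001
grasp_force: 0.0
```

Request:
apply_moves([
  {"translation": [0, -0.01, 0], "twist": 0, "hand": 0},
  {"translation": [0, -0.01, 0], "twist": 0, "hand": 0},
])

```text
time: 10.55
tool_pos: [0.6102, -0.1331, 0.1178]
tool_rot: [-0.0, 0.997, 0.074, -0.0]
contact_force: [0.7, 0.0, 0.3]
gripper_width: 0.002
grasp_force: 0.0
```

Request:
apply_moves([
  {"translation": [0, -0.01, 0], "twist": 0, "hand": 0},
  {"translation": [0, -0.01, 0], "twist": 0, "hand": 0},
  {"translation": [0, -0.01, 0], "twist": 0, "hand": 0},
])

```text
time: 10.85
tool_pos: [0.6099, -0.1311, 0.1179]
tool_rot: [0.001, 0.997, 0.074, 0.0]
contact_force: [0.0, -5.6, -1.4]
gripper_width: -0.001
grasp_force: 2.3
```

Request:
apply_moves([
  {"translation": [0, -0.01, 0], "twist": 0, "hand": 0},
  {"translation": [0, -0.01, 0], "twist": 0, "hand": 0},
  {"translation": [0, -0.01, 0], "twist": 0, "hand": 0},
])

```text
time: 11.15
tool_pos: [0.6098, -0.1302, 0.118]
tool_rot: [0.003, 0.997, 0.074, 0.001]
contact_force: [1.8, -11.4, -3.1]
gripper_width: -0.001
grasp_force: 5.8
```

Request:
apply_moves([
  {"translation": [0, -0.01, 0], "twist": 0, "hand": 0},
  {"translation": [0, -0.01, 0], "twist": 0, "hand": 0},
])

```text
time: 11.35
tool_pos: [0.6097, -0.1296, 0.118]
tool_rot: [0.005, 0.997, 0.074, 0.001]
contact_force: [3.0, -13.4, -5.1]
gripper_width: 0.005
grasp_force: 6.8
```

Request:
apply_moves([
  {"translation": [0, -0.01, 0], "twist": 0, "hand": 0},
  {"translation": [0, -0.01, 0], "twist": 0, "hand": 0},
])

```text
time: 11.55
tool_pos: [0.6089, -0.125, 0.1179]
tool_rot: [0.001, 0.997, 0.074, 0.0]
contact_force: [0.8, -4.7, -1.4]
gripper_width: -0.001
grasp_force: 2.1
```

Request:
apply_moves([
  {"translation": [0, -0.01, 0], "twist": 0, "hand": 0},
  {"translation": [0, -0.01, 0], "twist": 0, "hand": 0},
])

```text
time: 11.75
tool_pos: [0.6084, -0.1213, 0.1178]
tool_rot: [-0.0, 0.997, 0.074, -0.0]
contact_force: [-0.0, -1.7, -0.0]
gripper_width: -0.003
grasp_force: 0.9
```

Request:
apply_moves([
  {"translation": [0, -0.01, 0], "twist": 0, "hand": 0},
  {"translation": [0, -0.01, 0], "twist": 0, "hand": 0},
])

```text
time: 11.95
tool_pos: [0.608, -0.1186, 0.1178]
tool_rot: [-0.001, 0.997, 0.074, -0.0]
contact_force: [-0.2, 1.0, -0.1]
gripper_width: -0.001
grasp_force: 0.0
```

Request:
apply_moves([
  {"translation": [0, -0.01, 0], "twist": 0, "hand": 0},
  {"translation": [0, -0.01, 0], "twist": 0, "hand": 0},
])

```text
time: 12.15
tool_pos: [0.6079, -0.1168, 0.1178]
tool_rot: [-0.0, 0.997, 0.074, 0.0]
contact_force: [0.0, -0.2, 0.7]
gripper_width: 0.0
grasp_force: 0.0
```

First click felt: the force fell to zero at y ≈ -0.119. Going on to the second.

Request:
apply_moves([
  {"translation": [0, -0.01, 0], "twist": 0, "hand": 0},
  {"translation": [0, -0.01, 0], "twist": 0, "hand": 0},
  {"translation": [0, -0.01, 0], "twist": 0, "hand": 0},
  {"translation": [0, -0.01, 0], "twist": 0, "hand": 0},
  {"translation": [0, -0.01, 0], "twist": 0, "hand": 0},
  {"translation": [0, -0.01, 0], "twist": 0, "hand": 0},
])

```text
time: 12.75
tool_pos: [0.607, -0.1116, 0.1178]
tool_rot: [0.0, 0.997, 0.074, 0.0]
contact_force: [0.6, -2.6, -0.6]
gripper_width: -0.003
grasp_force: 1.0
```

Request:
apply_moves([
  {"translation": [0, -0.01, 0], "twist": 0, "hand": 0},
  {"translation": [0, -0.01, 0], "twist": 0, "hand": 0},
  {"translation": [0, -0.01, 0], "twist": 0, "hand": 0},
])

```text
time: 13.05
tool_pos: [0.6069, -0.1107, 0.1179]
tool_rot: [0.002, 0.997, 0.074, 0.0]
contact_force: [2.2, -8.8, -3.8]
gripper_width: -0.002
grasp_force: 4.7
```

Request:
apply_moves([
  {"translation": [0, -0.01, 0], "twist": 0, "hand": 0},
  {"translation": [0, -0.01, 0], "twist": 0, "hand": 0},
  {"translation": [0, -0.01, 0], "twist": 0, "hand": 0},
])

```text
time: 13.35
tool_pos: [0.6067, -0.1098, 0.118]
tool_rot: [0.005, 0.997, 0.074, 0.001]
contact_force: [2.9, -13.1, -4.1]
gripper_width: 0.001
grasp_force: 6.7
```

Request:
apply_moves([
  {"translation": [0, -0.01, 0], "twist": 0, "hand": 0},
  {"translation": [0, -0.01, 0], "twist": 0, "hand": 0},
  {"translation": [0, -0.01, 0], "twist": 0, "hand": 0},
])

```text
time: 13.65
tool_pos: [0.6057, -0.1033, 0.1179]
tool_rot: [0.0, 0.997, 0.074, 0.0]
contact_force: [0.1, -3.4, -0.7]
gripper_width: -0.001
grasp_force: 1.4
```

Request:
apply_moves([
  {"translation": [0, -0.01, 0], "twist": 0, "hand": 0},
  {"translation": [0, -0.01, 0], "twist": 0, "hand": 0},
])

```text
time: 13.85
tool_pos: [0.6052, -0.1001, 0.1178]
tool_rot: [-0.0, 0.997, 0.074, -0.0]
contact_force: [-1.0, -0.6, 0.0]
gripper_width: -0.005
grasp_force: 0.4
```

Request:
apply_moves([
  {"translation": [0, -0.01, 0], "twist": 0, "hand": 0},
  {"translation": [0, -0.01, 0], "twist": 0, "hand": 0},
  {"translation": [0, -0.01, 0], "twist": 0, "hand": 0},
])

```text
time: 14.15
tool_pos: [0.6049, -0.0971, 0.1178]
tool_rot: [-0.0, 0.997, 0.074, 0.0]
contact_force: [0.3, -0.1, 0.4]
gripper_width: 0.003
grasp_force: 0.0
```

Request:
apply_moves([
  {"translation": [0, -0.01, 0], "twist": 0, "hand": 0},
  {"translation": [0, -0.01, 0], "twist": 0, "hand": 0},
  {"translation": [0, -0.01, 0], "twist": 0, "hand": 0},
])

```text
time: 14.45
tool_pos: [0.6044, -0.0945, 0.1178]
tool_rot: [-0.0, 0.997, 0.074, 0.0]
contact_force: [-0.1, -0.6, 0.5]
gripper_width: -0.001
grasp_force: 0.0
```

Request:
apply_moves([
  {"translation": [0, -0.01, 0], "twist": 0, "hand": 0},
  {"translation": [0, -0.01, 0], "twist": 0, "hand": 0},
  {"translation": [0, -0.01, 0], "twist": 0, "hand": 0},
])

```text
time: 14.75
tool_pos: [0.604, -0.0918, 0.1178]
tool_rot: [0.0, 0.997, 0.074, 0.0]
contact_force: [0.4, -1.9, -0.0]
gripper_width: 0.001
grasp_force: 1.1
```

Request:
apply_moves([
  {"translation": [0, -0.01, 0], "twist": 0, "hand": 0},
  {"translation": [0, -0.01, 0], "twist": 0, "hand": 0},
])

```text
time: 14.95
tool_pos: [0.6039, -0.0911, 0.1179]
tool_rot: [0.002, 0.997, 0.074, 0.0]
contact_force: [1.5, -6.8, -1.6]
gripper_width: -0.001
grasp_force: 3.7
```

Two clicks done, and the lever is in contact at detent 2. Now the third, with smaller calls.

Request:
apply_moves([
  {"translation": [0, -0.01, 0], "twist": 0, "hand": 0},
  {"translation": [0, -0.01, 0], "twist": 0, "hand": 0},
  {"translation": [0, -0.01, 0], "twist": 0, "hand": 0},
])

```text
time: 15.25
tool_pos: [0.6038, -0.0904, 0.118]
tool_rot: [0.004, 0.997, 0.074, 0.001]
contact_force: [2.9, -14.0, -3.5]
gripper_width: 0.002
grasp_force: 6.9
```

Request:
apply_moves([
  {"translation": [0, -0.01, 0], "twist": 0, "hand": 0},
  {"translation": [0, 0, 0], "twist": 0, "hand": 0},
])

```text
time: 15.45
tool_pos: [0.6035, -0.0887, 0.1179]
tool_rot: [0.003, 0.997, 0.074, 0.0]
contact_force: [1.5, -7.3, -3.1]
gripper_width: -0.002
grasp_force: 4.0
```

Request:
apply_moves([
  {"translation": [0, -0.01, 0], "twist": 0, "hand": 0},
  {"translation": [0, 0, 0], "twist": 0, "hand": 0},
])

```text
time: 15.65
tool_pos: [0.6031, -0.0858, 0.1178]
tool_rot: [0.001, 0.997, 0.074, 0.0]
contact_force: [0.8, -3.8, -0.7]
gripper_width: -0.001
grasp_force: 1.9
```

Request:
apply_moves([
  {"translation": [0, -0.01, 0], "twist": 0, "hand": 0},
  {"translation": [0, -0.01, 0], "twist": 0, "hand": 0},
  {"translation": [0, -0.01, 0], "twist": 0, "hand": 0},
])

```text
time: 15.95
tool_pos: [0.6024, -0.0813, 0.1178]
tool_rot: [-0.0, 0.997, 0.074, -0.0]
contact_force: [-0.3, -1.5, 0.8]
gripper_width: 0.001
grasp_force: 0.7
```

Request:
apply_moves([
  {"translation": [0, -0.01, 0], "twist": 0, "hand": 0},
  {"translation": [0, -0.01, 0], "twist": 0, "hand": 0},
  {"translation": [0, 0, 0], "twist": 0, "hand": 0},
])

```text
time: 16.25
tool_pos: [0.6022, -0.079, 0.1177]
tool_rot: [-0.0, 0.997, 0.075, 0.0]
contact_force: [-0.1, -0.2, -0.4]
gripper_width: 0.002
grasp_force: 0.0
```

Request:
apply_moves([
  {"translation": [0, -0.01, 0], "twist": 0, "hand": 0},
  {"translation": [0, 0, 0], "twist": 0, "hand": 0},
  {"translation": [0, 0, 0], "twist": 0, "hand": 0},
])

```text
time: 16.55
tool_pos: [0.6021, -0.0787, 0.1178]
tool_rot: [-0.0, 0.997, 0.074, 0.0]
contact_force: [0.1, 0.0, 0.3]
gripper_width: -0.005
grasp_force: 0.0
```

```bash
python3 - <<'E'
from h import *
f=grab_frame("wrist");cv2.imwrite("pics/w3.png",f[:,:,::-1])
print([(np.round(a["point"],4).tolist(),round(a["score"],2)) for a in recognise("wrist","lever")[:2]],state()["tool_pos"],state()["contact_force"],state()["grasp_force"])
E
```

```text
[([0.6092, -0.0581, 0.1253], 0.77)] [ 0.60209173 -0.07880554  0.11780927] [-0.329256    0.0692088  -0.01517301] 0.0
```

View pics/w3.png

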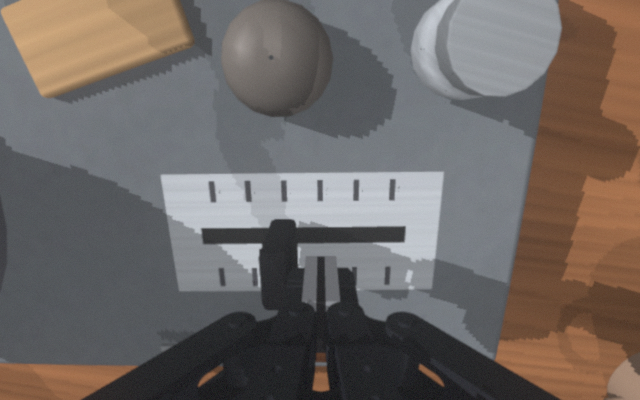

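The paddle, at (280,250), stands at the third-detent bars: measured y ≈ +11 mm, 10 expected. The finger is clear of it. I'll back off, lift and check once more.

Request:
apply_moves([
  {"translation": [0, 0.1, 0], "twist": 0, "hand": 0},
  {"translation": [0, 0, 0], "twist": 0, "hand": 0},
  {"translation": [0, 0, -0.3], "twist": 0, "hand": 0},
  {"translation": [0, 0, -0.3], "twist": 0, "hand": 0},
  {"translation": [0, 0, -0.3], "twist": 0, "hand": 0},
  {"translation": [0, 0, -0.3], "twist": 0, "hand": 0},
  {"translation": [0, 0, 0], "twist": 0, "hand": 0},
  {"translation": [0, 0, 0], "twist": 0, "hand": 0},
])

```text
time: 17.45
tool_pos: [0.6039, -0.089, 0.2386]
tool_rot: [0.0, 0.997, 0.074, 0.001]
contact_force: [0.6, -0.4, -0.9]
gripper_width: 0.004
grasp_force: 0.0
```

```bash
python3 - <<'E'
from h import *
f=grab_frame("wrist")
print([(np.round(a["point"],4).tolist(),round(a["score"],2)) for a in recognise("wrist","lever")[:2]],state()["tool_pos"],state()["contact_force"],state()["time"])
E
```

```text
[([0.6043, -0.0613, 0.1236], 0.88)] [ 0.60279507 -0.08865965  0.23599326] [ 0.88050887 -0.14025676  0.13198717] 17.55
```

The paddle now reads y ≈ +9 mm, so it is in detent 3. Handing in.

```bash
python3 -c "
from plant import *
print(job_done())"
```

```text
the job is handed in; nothing more can be done
None
```

I pushed the lever to its zero stop and then through three clicks. It rests in detent 3 by force and camera readings, the arm is clear of it, and the job was handed in at about 17.6 s.

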